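# Call the helper and show what to colour with which pen

## Task

Tell the helper at the craft table what to do next: first press the yellow call button down and let it come up again, then point straight down at the red marker with the fingertips close above it (some 3 cm) for at least two seconds, then point in the same way at the bear's-head blank on the clipboard for at least two seconds, and finish still pointing at it. Do not touch any marker or blank, leave the scissors and the glue jar where they are, and raise the hand well clear on the way, so that it never comes down close over another marker or blank.

Things in the scene. Friction and masses are not known exactly. Their poses are not given: they have to be found in the camera images.
- call (a joint): travel of the yellow push button (the call button), in m: 0 up, 0.006 fully down; a spring brings it back up, about 5 N hold it fully down
- call_top (a point): centre of the top of the yellow call button: a round yellow cap, 40 mm across, that moves straight down, in a low black housing fixed to the table; the only yellow button there. This point moves with the cap
- clipboard: brown wooden clipboard, 160 x 250 x 5 mm, fixed to the table, with a steel clip (up to 15 mm above the table) at its +y end; origin at the centre of its underside, y along its length
- blank_bear: loose white plastic blank, 5 mm thick, lying on the clipboard (its top is 10 mm above the table), in the shape of a bear's head: round face 52 mm across with two round ears, black eyes, ears, nose and mouth and orange cheeks; origin at the centre of the face, on the underside; the ears lie towards its own +x
- blank_flower: loose white plastic blank, 5 mm thick, lying on the clipboard (its top is 10 mm above the table), in the shape of a flower with five petals with green dots and a yellow centre, 60 mm across; origin at its centre, on the underside
- blank_heart: loose white plastic blank, 5 mm thick, lying on the clipboard (its top is 10 mm above the table), in the shape of a heart with a black outline, about 47 x 52 mm; origin near its centre, on the underside; the point lies towards its own -x
- marker_red: loose fat red marker pen with a white band, 140 mm long and 22 mm thick, lying on the table along its own x axis, its top 22 mm above the table; origin at mid-length, on the underside
- marker_green: loose fat green marker pen with a white band, 140 mm long and 22 mm thick, lying on the table along its own x axis, its top 22 mm above the table; origin at mid-length, on the underside
- marker_blue: loose fat blue marker pen with a white band, 140 mm long and 22 mm thick, lying on the table along its own x axis, its top 22 mm above the table; origin at mid-length, on the underside
- marker_black: loose fat black marker pen with a white band, 140 mm long and 22 mm thick, lying on the table along its own x axis, its top 22 mm above the table; origin at mid-length, on the underside
- scissors: loose scissors with orange handles, about 160 mm long, 10 mm thick, lying on the table; origin on the underside, near the pivot; bystander
- glue: loose glue jar with a blue cap, 60 mm across, 75 mm tall, standing on the table; origin at the centre of its underside; bystander
There are look-alikes about, which are no part of the job. Of the things like the part that bears call, leave any that is blue or pink; of the rest the larger one is meant.

How it is judged:
By the outcome, as a careful person would: the job done as asked, in the order asked, and still so for the second after the job is handed in, with the robot touching nothing.
It also fails if it takes over 53 s, if anything falls off the work surface, if the arm or the gripper's body presses on something with over 40 N, if the wrist force passes 120 N, or if a joint passes its speed limit or range.

## Robot

A 7-joint arm with a two-finger parallel gripper is mounted at the origin on the work surface. World frame = base frame: x ahead of the robot, y to its left, z up, the work surface at z = 0. Lengths are in m, angles in degrees, forces in N, time in s.
With the tool pointing down it reaches from about 0.425 to 0.875 m from the base axis. Payload 4.7 kg.
Tool frame: the origin (TCP) lies midway between the tips of the shut fingers; the grasp point (between the pads) lies env.grip_point_offset behind it (env.grip_point_offset is the distance from the TCP to the grasp point, in m); z points along the fingers, y is the line along which they close (so a half turn about z gives the same grasp; the last joint's range is limited). The gripper opens to 87 mm and grips with 3 to 60 N. Pads are 19 mm wide; open, the fingers measure 117 mm over their backs; the gripper's body (75 mm by 190 mm) begins 51 mm behind the grasp point.
Start: joints at [77.642, 18.392, -4.016, 83.108, 1.295, 78.541, -3.26], TCP at [0.148, -0.633, 0.223] pointing down, gripper open.
Joint ranges: [-163.93, 163.93], [-17.29, 119.83], [-79.2, 71.16], [3.27, 140.29], [-89.18, 269.18], [5.43, 117.66], [-154.24, 154.24]. Speed limits (degrees/s): [147.25, 147.25, 180, 180, 180, 180, 180].

## Interface

Orientations are given as [roll, pitch, yaw] about the fixed x, y, z axes, in that order (R = Rz(yaw) Ry(pitch) Rx(roll)).
In Python, from cell import env gives the robot as it stands.
- The arm moves only by the shell command python3 -m creep 'ROWS' [FORCE]. ROWS is a JSON object of lists of equal length, an entry for each row: "translation": the shift along the tool's x, y, z in units of 0.08 m (1.0 is 0.08 m), a list of three; "turn": the turn, a rotation vector about the tool's x, y, z in units of 180 degrees (1.0 is 180 degrees), a list of three; "grip": the opening, from 0 (shut) to 1 (fully open). In form: {"translation": [[x, y, z], ...], "turn": [[ax, ay, az], ...], "grip": [grip, ...]}. A call has 1 to 5 rows; each row shifts and turns the commanded pose from where the row before left it, along the tool's axes as they then stand; what a row does not reach is not made up. A row lasts 1/8 s, in which the tool goes at most 62.5 mm and 10.7 degrees, less where a joint would pass 70% of its speed; a pose out of reach is approached as far as the arm can. A call with a number of a shift or a turn outside -1 to 1 is refused whole. A call with a gripper value outside its range is refused whole. The fingers move at their own pace and stop on an object; FORCE is the grip in N (left out, the last holds). Time passes only in rows, so rows that do not move let the fingers close. It gives the time, the measured TCP pose, the force, the opening and the grip force at its end, in the units of the state.
- env.get_obs(): the state, without advancing time (a new reading comes with each control period).
- env.read_camera(name): name is "scene" or "top" or "wrist"; returns a dict with "frame" (420x560x3 uint8, red, green, blue), "z_map" (420x560 float32, m along the optical axis (not along the pixel's ray), 0 where there is no reading), "K" (3x3 intrinsics, pixels), "D" ([k1, k2, p1, p2, k3] as OpenCV has them; the pictures are not rectified), "rvec" (rotation vector, rad) and "tvec" (3), from world to camera coordinates, as OpenCV has them. Camera axes: x right, y down, z forward; pixel columns grow to the right and rows downward; lengths in m; the calibration is good to about 2 mm. A picture is of the moment at which its call begins.
- env.sign_off(): hands the job in; it is judged then, once.
The state is a dict: "time_s": time; "qpos": joint angles; "joint_velocities": joint speeds; "effort": joint torques, N m; "tool_pos": TCP position; "tool_rot": TCP orientation; "force": force on the tool from outside, world axes, zero at the start; "wrist_torque": the same for the moment, N m; "grip_width": finger opening in m; "grasp_force": force on a finger pad.
Only numpy, scipy, OpenCV 4.12 (cv2) and the standard library are available. Lean on these libraries where they do the work, as an engineer would, in place of code of your own. Each camera call takes 0.05 s, during which the arm holds its last target. There are 200 camera calls.

## Working session

There is one attempt and no reset: what is moved stays moved. The work goes in short steps, Python scripts to look and compute and a shell command to move; the robot and the scene stay as the last step left them, time stands still between calls to the robot, and variables do not carry over. Pictures are saved under pics/ and viewed, at most 10 in all, crops included, and the job is handed in when it is done.

```bash
mkdir -p pics; python3 - <<'E'
from cell import env
import cv2,numpy as np
o=env.get_obs();print(o)
for n in("top","scene"):
    c=env.read_camera(n);cv2.imwrite(f"pics/{n}.png",c["frame"][...,::-1]);np.savez(f"{n}.npz",**{k:np.array(v) for k,v in c.items()})
    print(n,c["K"],c["D"],c["rvec"],c["tvec"])
E
```

```text
{'time_s': 0.0, 'qpos': array([77.64088   , 18.4391593 , -4.01568624, 83.17414701,  1.2953637 ,
       78.5418156 , -3.2604567 ]), 'joint_velocities': array([-0.01029292, -0.01708531, -0.07478371,  0.04632972,  0.01821224,
       -0.02860788, -0.03765639]), 'effort': array([ 6.26011715e-04, -4.91288638e+01, -4.03749514e-01, -3.12528777e+01,
       -6.40699826e-02,  4.38582385e-02,  1.98097073e-04]), 'tool_pos': array([ 0.14788645, -0.63238317,  0.22146704]), 'tool_rot': array([-1.79890143e+02,  6.08853139e-03,  1.31686215e+01]), 'force': array([ 0.53199465, -0.03204309, -0.28241853]), 'wrist_torque': array([-0.00740716, -0.01664933,  0.01086023]), 'grasp_force': 0.0, 'grip_width': 0.08724099028116652}
top [[416.2792848    0.         275.70764074]
 [  0.         416.2792848  209.39434453]
 [  0.           0.           1.        ]] [0.03847912 0.         0.         0.         0.        ] [ 2.1684372  -2.11306523  0.22311009] [-0.01837434  0.57964884  0.80005821]
scene [[539.98457691   0.         285.28713573]
 [  0.         539.98457691 214.40823549]
 [  0.           0.           1.        ]] [-0.12496305  0.          0.          0.          0.        ] [ 2.13682093  0.53681112 -0.27736471] [-0.50129638 -0.11750692  1.51179326]
```

View pics/top.png

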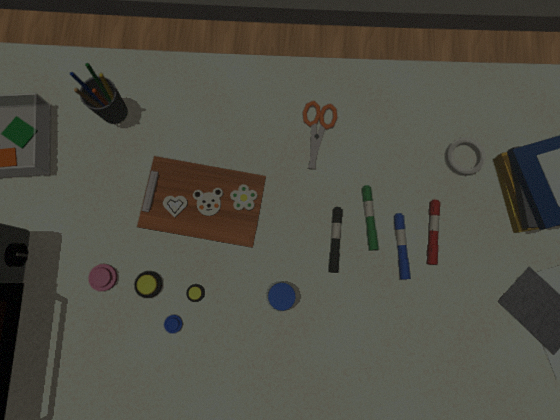

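View pics/scene.png

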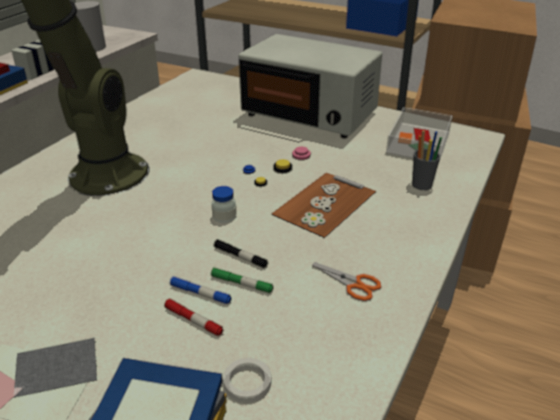

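The top view shows the large yellow button at (148,285) with the small look-alike at (195,293). The bear is at (207,202) and the red marker at (434,232). In the scene view the same things are at about (283,165), (322,203) and (193,317).

```bash
cat > h.py <<'E'
import cv2,numpy as np
def load(n): return dict(np.load(n+".npz"))
def ray(c,p):
    R=cv2.Rodrigues(c["rvec"])[0]; u=cv2.undistortPoints(np.array([[p]],float),c["K"],c["D"])[0,0]
    return -R.T@c["tvec"].ravel(), R.T@np.array([*u,1])
def plane(c,p,z):
    o,d=ray(c,p); return o+d*(z-o[2])/d[2]
def two(c1,p1,c2,p2):
    o1,d1=ray(c1,p1);o2,d2=ray(c2,p2)
    s=np.linalg.lstsq(np.c_[d1,-d2],o2-o1,rcond=None)[0]
    a=o1+s[0]*d1;b=o2+s[1]*d2
    return (a+b)/2,np.linalg.norm(a-b)
def blobs(c,lo,hi,amin=20):
    h=cv2.cvtColor(c["frame"],cv2.COLOR_RGB2HSV); m=cv2.inRange(h,lo,hi)
    n,l,s,ce=cv2.connectedComponentsWithStats(m)
    return [(ce[i].round(1),s[i,:5]) for i in range(1,n) if s[i,4]>=amin]
E
python3 - <<'E'
from h import *
T,S=load("top"),load("scene")
for c in(T,S):
    print("Y",[(a.tolist(),b.tolist()) for a,b in blobs(c,(24,120,60),(36,255,255),10)])
    print("R",[(a.tolist(),b.tolist()) for a,b in blobs(c,(0,170,50),(4,255,255),15)+blobs(c,(173,150,50),(180,255,255),15)])
    print("B",[(a.tolist(),b.tolist()) for a,b in blobs(c,(95,170,50),(125,255,255),15)])
    w=c["frame"]
print("bear",plane(T,(207.5,203),.01),plane(S,(322,203),.01),two(T,(207.5,203),S,(322,203)))
for n,p in dict(heart=(175,205),flower=(243,197),black=(336,240),green=(370,218),blue=(402,246),red=(434,232),glue=(282,296),small=(195,293),pink=(103,278),sci=(318,135)).items(): print(n,plane(T,p,.015).round(3))
I=cv2.resize(T["frame"][145:310,70:310],None,fx=3.2,fy=3.2,interpolation=cv2.INTER_CUBIC)
cv2.imwrite("pics/z.png",cv2.convertScaleAbs(I[...,::-1],alpha=1.8))
I=cv2.resize(S["frame"][140:240,200:400],None,fx=4,fy=4,interpolation=cv2.INTER_CUBIC)
cv2.imwrite("pics/zs.png",cv2.convertScaleAbs(I[...,::-1],alpha=1.5))
E
```

```text
Y [([243.4, 197.3], [241, 194, 6, 7, 33]), ([511.3, 203.1], [509, 195, 6, 17, 25]), ([146.0, 284.0], [137, 275, 19, 19, 299]), ([194.5, 292.7], [189, 287, 12, 13, 127])]
R [([433.4, 257.7], [429, 250, 8, 14, 42])]
B [([169.7, 326.1], [165, 317, 15, 16, 47])]
Y [([282.4, 163.0], [276, 160, 14, 7, 82]), ([260.3, 179.8], [256, 177, 10, 7, 48]), ([313.2, 218.1], [311, 217, 5, 3, 12])]
R [([2.0, 65.6], [0, 64, 7, 5, 20]), ([417.5, 132.5], [415, 129, 7, 10, 45]), ([426.5, 135.5], [425, 131, 5, 10, 37]), ([177.9, 308.7], [165, 300, 27, 19, 224]), ([213.2, 327.7], [205, 321, 17, 14, 146])]
B [([377.7, 15.2], [347, 0, 61, 35, 1830]), ([11.4, 71.6], [0, 67, 23, 12, 75]), ([248.5, 169.1], [244, 166, 10, 7, 53]), ([222.3, 193.5], [213, 187, 19, 14, 223]), ([183.8, 284.6], [171, 278, 28, 14, 188]), ([221.8, 297.1], [214, 292, 16, 11, 109]), ([160.7, 385.8], [93, 360, 128, 60, 2517])]
bear [0.59727432 0.14194802 0.01      ] [0.60283973 0.13384981 0.01      ] (array([0.59871303, 0.14298139, 0.00315464]), np.float64(0.0002871264320451094))
heart [0.59  0.209 0.015]
flower [0.612 0.066 0.015]
black [ 0.524 -0.134  0.015]
green [ 0.574 -0.207  0.015]
blue [ 0.516 -0.274  0.015]
red [ 0.547 -0.343  0.015]
glue [ 0.406 -0.022  0.015]
small [0.408 0.157 0.015]
pink [0.435 0.344 0.015]
sci [ 0.757 -0.094  0.015]
```

View pics/z.png

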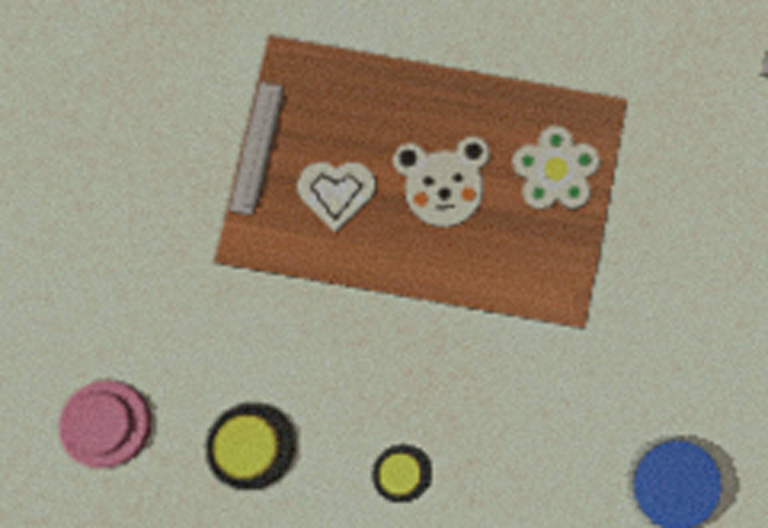

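View pics/zs.png

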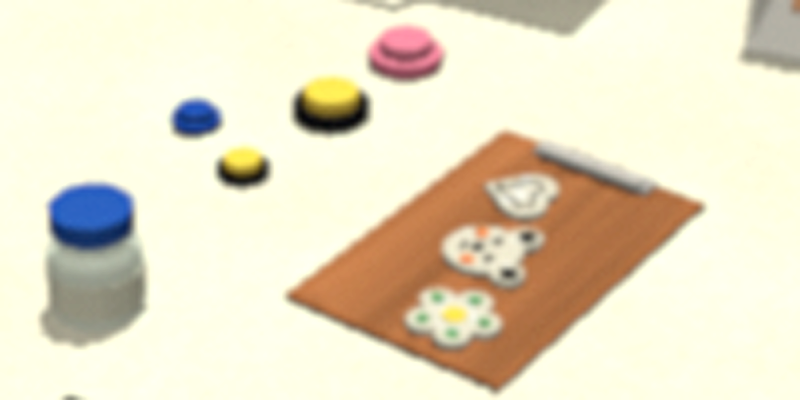

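The crops show three things:
- **Bear:** face centre at crop (443,187), which is top pixel (208.5,203.5). Scene pixel is about (321.5,202.3).
- **Button:** top of the large yellow cap at top pixel (146,284) and scene pixel (283,162.8).
- **Look-alike:** the small yellow button is nearer the glue.

```bash
python3 - <<'E'
from h import *
T,S=load("top"),load("scene")
for n,a,b,z in (("button",(146,284),(283,162.6),.03),("bear",(208.6,203.5),(321.7,202.3),.01),("small",(194.5,292.7),(260.5,179.6),.02)):
    print(n,two(T,a,S,b),plane(T,a,z),plane(S,b,z))
# depth at button & red
for c,ps in((T,[(146,284),(208,203),(434,225),(434,250)]),(S,[(283,163)])):
    R=cv2.Rodrigues(c["rvec"])[0]
    for p in ps:
        u=cv2.undistortPoints(np.array([[p]],float),c["K"],c["D"])[0,0];v,w=int(p[1]),int(p[0])
        d=np.median(c["z_map"][v-2:v+3,w-2:w+3]);print(p,d,R.T@(d*np.array([*u,1])-c["tvec"].ravel()))
# red marker outline
h=cv2.cvtColor(T["frame"],cv2.COLOR_RGB2HSV)[190:275,420:450]
m=(((h[...,0]<8)|(h[...,0]>170))&(h[...,1]>110)).astype('uint8')
r=cv2.minAreaRect(cv2.findNonZero(m)+np.array([420,190]));print(r);print("red",plane(T,r[0],.013))
E
```

```text
button (array([0.42423511, 0.25622313, 0.01711928]), np.float64(0.00023722226754034845)) [0.42438973 0.25279746 0.03      ] [0.43481606 0.23649902 0.03      ]
bear (array([0.59787098, 0.14064689, 0.00619797]), np.float64(0.0020677922525486354)) [0.59625292 0.13955186 0.01      ] [0.60082613 0.1363593  0.01      ]
small (array([0.4082781 , 0.15829778, 0.00957671]), np.float64(0.0009867636571918694)) [0.40891702 0.15692943 0.02      ] [0.41666323 0.14357078 0.02      ]
(146, 284) 0.84723073 [0.42435436 0.25498114 0.02195157]
(208, 203) 0.89414555 [0.59755429 0.14106306 0.00870555]
(434, 225) 0.89013964 [ 0.56180588 -0.3416844   0.01940624]
(434, 250) 0.87900794 [ 0.5085133  -0.3385507   0.02098952]
(283, 163) 1.513295 [0.42816989 0.24872672 0.0206844 ]
((433.1828918457031, 231.9272918701172), (10.031978607177734, 64.10873413085938), 2.2906100749969482)
red [ 0.54778422 -0.34190366  0.013     ]
```

```bash
cat > go.py <<'E'
import sys,numpy as np
from cell import env
from scipy.spatial.transform import Rotation as R
o=env.get_obs();t=np.array([float(v) for v in sys.argv[1:4]])
r=R.from_euler('xyz',o["tool_rot"],degrees=True)
print(o["time_s"],o["tool_pos"].round(4),o["tool_rot"].round(2),o["force"].round(1),o["grip_width"],o["qpos"].round(1))
print("units to go",(r.inv().apply(t-o["tool_pos"])/.08).round(3))
E
python3 -m creep '{"translation":[[0.5,-0.4,0],[0.5,-0.4,0],[0.5,-0.4,0],[0.5,-0.4,0],[0.5,-0.4,0]],"turn":[[0,0,0],[0,0,0],[0,0,0],[0,0,0],[0,0,0]],"grip":[0,0,0,0,0]}'
python3 -m creep '{"translation":[[0.5,-0.4,0],[0.5,-0.4,0],[0.5,-0.4,0],[0.5,-0.4,0],[0.5,-0.4,0]],"turn":[[0,0,0],[0,0,0],[0,0,0],[0,0,0],[0,0,0]],"grip":[0,0,0,0,0]}'
python3 go.py 0.424 0.255 0.2
```

```text
time_s: 0.72
tool_pos: [0.3071, -0.4299, 0.2222]
tool_rot: [-180.0, 0.0, 13.2]
force: [0.0, -0.3, 0.4]
grip_width: 0.0452
grasp_force: 0.0
time_s: 1.35
tool_pos: [0.4652, -0.2288, 0.2223]
tool_rot: [180.0, 0.0, 13.2]
force: [0.1, -0.2, -0.9]
grip_width: 0.0017
grasp_force: 0.0
1.35 [ 0.4652 -0.2288  0.2223] [1.7999e+02 2.0000e-02 1.3160e+01] [ 0.1 -0.2 -0.9] 0.0017130798131508947 [ 49.    3.7 -26.7 100.8   1.7  75.9 -54.9]
units to go [ 0.875 -6.006  0.278]
```

```bash
python3 -m creep '{"translation":[[0.3,-0.55,0],[0.3,-0.55,0],[0.3,-0.55,0],[0.3,-0.55,0],[0.3,-0.55,0]],"turn":[[0,0,0],[0,0,0],[0,0,0],[0,0,0],[0,0,0]],"grip":[0,0,0,0,0]}'
python3 -m creep '{"translation":[[-0.1,-0.6,0],[-0.1,-0.6,0],[-0.1,-0.6,0],[-0.1,-0.6,0],[-0.1,-0.6,0]],"turn":[[0,0,0],[0,0,0],[0,0,0],[0,0,0],[0,0,0]],"grip":[0,0,0,0,0]}'
python3 go.py 0.424 0.255 0.1
```

```text
time_s: 1.98
tool_pos: [0.5313, 0.0127, 0.2223]
tool_rot: [180.0, 0.0, 13.1]
force: [1.3, -0.5, 1.0]
grip_width: 0.0005
grasp_force: 0.0
time_s: 2.6
tool_pos: [0.4368, 0.237, 0.2223]
tool_rot: [180.0, 0.0, 13.2]
force: [0.1, 0.9, -0.0]
grip_width: 0.0001
grasp_force: 0.0
2.6 [0.4368 0.237  0.2223] [1.7996e+02 1.0000e-02 1.3150e+01] [ 0.1  0.9 -0. ] 0.0001124942310870393 [  19.7    2.2  -51.7  102.9    1.8   75.8 -109.3]
units to go [-0.104 -0.256  1.528]
```

Above the button: check it with the wrist camera from a lower height before pressing.

```bash
python3 -m creep '{"translation":[[-0.1,-0.25,0.3],[0,0,0.4],[0,0,0.4],[0,0,0.2],[0,0,0]],"turn":[[0,0,0],[0,0,0],[0,0,0],[0,0,0],[0,0,0]],"grip":[0,0,0,0,0]}'
python3 - <<'E'
from cell import env
from h import *
c=env.read_camera("wrist");cv2.imwrite("pics/w.png",c["frame"][...,::-1])
for a,b in blobs(c,(22,120,50),(38,255,255),200):
    print(a,b,[plane(c,a,z).round(4) for z in(.018,.022,.026)])
    v,w=int(a[1]),int(a[0]);d=np.median(c["z_map"][v-5:v+6,w-5:w+6]);o,r=ray(c,a);print(o+d*r)
E
python3 go.py 0.424 0.255 0.04
```

```text
time_s: 3.22
tool_pos: [0.4247, 0.2532, 0.1177]
tool_rot: [-180.0, 0.1, 13.2]
force: [-0.6, 0.2, 0.8]
grip_width: 0.0005
grasp_force: 0.0
[277.2 213.5] [ 253  190   48   48 1323] [array([0.4249, 0.2547, 0.018 ]), array([0.426 , 0.2549, 0.022 ]), array([0.427 , 0.2552, 0.026 ])]
[0.42580637 0.25490854 0.02139448]
3.275 [0.4255 0.2537 0.1188] [-1.7998e+02  1.0000e-02  1.3160e+01] [-0.3  0.1 -0.8] 6.694636053604082e-05 [  16.     8.9  -52.9  110.6    7.8   64.3 -116.8]
units to go [-0.014 -0.02   0.985]
```

View pics/w.png

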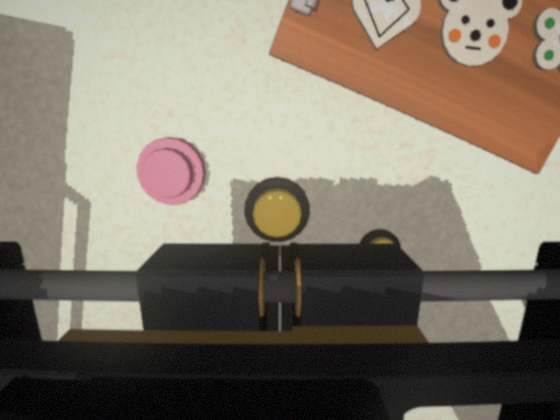

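The wrist view shows the yellow cap at (277,213), so its top is at about (0.426, 0.255, 0.0214), with the tool straight above it. I'll go down to just above it.

```bash
python3 -m creep '{"translation":[[0,0,0.4],[0,0,0.4],[0,0,0.3],[0,0,0],[0,0,0]],"turn":[[0,0,0],[0,0,0],[0,0,0],[0,0,0],[0,0,0]],"grip":[0,0,0,0,0]}'
python3 -m creep '{"translation":[[0,0,0.05],[0,0,0.04],[0,0,0.03],[0,0,0.02],[0,0,0]],"turn":[[0,0,0],[0,0,0],[0,0,0],[0,0,0],[0,0,0]],"grip":[0,0,0,0,0]}'
```

```text
time_s: 3.9
tool_pos: [0.4267, 0.2543, 0.0321]
tool_rot: [-180.0, -0.1, 13.2]
force: [0.5, -0.4, 0.0]
grip_width: 0.0006
grasp_force: 0.0
time_s: 4.53
tool_pos: [0.4257, 0.2535, 0.0195]
tool_rot: [180.0, -0.0, 13.2]
force: [0.8, -1.4, 4.6]
grip_width: 0.0007
grasp_force: 1.5
```

```bash
python3 -m creep '{"translation":[[0,0,0.03],[0,0,0.03],[0,0,0]],"turn":[[0,0,0],[0,0,0],[0,0,0]],"grip":[0,0,0]}'
```

```text
time_s: 4.9
tool_pos: [0.4258, 0.2535, 0.0161]
tool_rot: [179.9, 0.0, 13.2]
force: [-4.3, -4.2, 19.0]
grip_width: 0.0004
grasp_force: 9.9
```

Bottomed at 19 N. Now straight up.

```bash
python3 -m creep '{"translation":[[0,0,-0.1],[0,0,-0.4],[0,0,-0.7],[0,0,-0.7],[0,0,-0.6]],"turn":[[0,0,0],[0,0,0],[0,0,0],[0,0,0],[0,0,0]],"grip":[0,0,0,0,0]}'
python3 - <<'E'
from cell import env
from h import *
c=env.read_camera("wrist");cv2.imwrite("pics/w2.png",c["frame"][...,::-1])
for a,b in blobs(c,(22,120,50),(38,255,255),150):
    v,w=int(a[1]),int(a[0]);d=np.median(c["z_map"][v-5:v+6,w-5:w+6]);o,r=ray(c,a);print(a,b,o+d*r)
E
python3 go.py 0.548 -0.342 0.22
```

```text
time_s: 5.52
tool_pos: [0.4251, 0.2538, 0.2161]
tool_rot: [-180.0, -0.0, 13.2]
force: [0.7, -0.1, -0.8]
grip_width: 0.0003
grasp_force: 0.0
[278.3 190.8] [261 175  35  34 556] [0.42618388 0.25502685 0.02156717]
[356.8 222. ] [346 211  23  23 266] [0.40992659 0.15871682 0.01367459]
5.575 [0.4279 0.2559 0.222 ] [-179.95   -0.55   13.21] [3.4 2.2 3.8] 0.0004913476299498181 [  20.     2.   -54.4  103.1    1.8   75.3 -111.7]
units to go [-0.246  7.619  0.016]
```

View pics/w2.png

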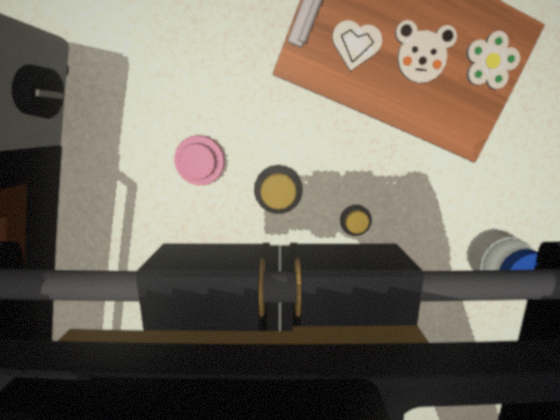

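The cap is back up at z = 0.0216. The bear's face centre is at about (422,57) in the wrist view. Next I move to the red marker at height.

```bash
python3 -m creep '{"translation":[[0,0.5,0],[0,0.6,0],[0,0.6,0],[0,0.6,0],[0,0.6,0]],"turn":[[0,0,0],[0,0,0],[0,0,0],[0,0,0],[0,0,0]],"grip":[0,0,0,0,0]}'
python3 -m creep '{"translation":[[0,0.6,0],[0,0.6,0],[0,0.6,0],[0,0.6,0],[0,0.6,0]],"turn":[[0,0,0],[0,0,0],[0,0,0],[0,0,0],[0,0,0]],"grip":[0,0,0,0,0]}'
python3 -m creep '{"translation":[[-0.1,0.6,0],[-0.1,0.6,0],[0,0.5,0],[0,0,0],[0,0,0]],"turn":[[0,0,0],[0,0,0],[0,0,0],[0,0,0],[0,0,0]],"grip":[0,0,0,0,0]}'
python3 - <<'E'
from cell import env
from h import *
c=env.read_camera("wrist");f=c["frame"]
h=cv2.cvtColor(f,cv2.COLOR_RGB2HSV)
m=(((h[...,0]<6)|(h[...,0]>170))&(h[...,1]>140)&(h[...,2]>40)).astype('uint8')
n,l,s,ce=cv2.connectedComponentsWithStats(m)
for i in range(1,n):
    if s[i,4]>100: print(ce[i].round(),s[i],plane(c,ce[i],.013).round(4))
cv2.imwrite("pics/w3.png",f[...,::-1])
E
python3 go.py 0.548 -0.342 0.052
```

```text
time_s: 6.2
tool_pos: [0.4781, 0.0263, 0.2138]
tool_rot: [-180.0, 0.0, 13.2]
force: [0.3, 0.9, 0.8]
grip_width: 0.0004
grasp_force: 0.0
time_s: 6.82
tool_pos: [0.5329, -0.2072, 0.2135]
tool_rot: [-180.0, 0.0, 13.2]
force: [0.9, 0.4, -0.2]
grip_width: 0.0008
grasp_force: 0.0
time_s: 7.45
tool_pos: [0.5484, -0.3407, 0.2135]
tool_rot: [-179.9, 0.0, 13.2]
force: [0.1, 0.1, 0.8]
grip_width: 0.0006
grasp_force: 0.0
[297. 145.] [287 129  20  31 391] [ 0.6017 -0.3474  0.013 ]
[268. 233.] [257 216  21  28 238] [ 0.4969 -0.3388  0.013 ]
7.5 [ 0.5486 -0.3402  0.2139] [-1.7991e+02  1.0000e-02  1.3290e+01] [ 1.   0.7 -0. ] 0.0005110789801593943 [ 49.1  20.  -25.2  83.8   8.5  78.2 -53.2]
units to go [-0.012  0.024  2.024]
```

View pics/w3.png

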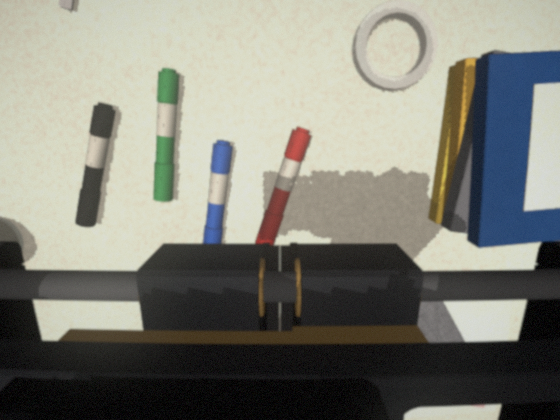

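The wrist view shows the red marker from (300,130) to (262,245), and its axis passes through (0.548, -0.342). I'll descend to 3 cm above it and hold.

```bash
python3 -m creep '{"translation":[[0,0.02,0.5],[0,0,0.5],[0,0,0.5],[0,0,0.4],[0,0,0.1]],"turn":[[0,0,0],[0,0,0],[0,0,0],[0,0,0],[0,0,0]],"grip":[0,0,0,0,0]}'
for i in 1 2 3 4 5; do python3 -m creep '{"translation":[[0,0,0],[0,0,0],[0,0,0],[0,0,0],[0,0,0]],"turn":[[0,0,0],[0,0,0],[0,0,0],[0,0,0],[0,0,0]],"grip":[0,0,0,0,0]}' | head -2; done
python3 - <<'E'
from h import *
from cell import env
c=env.read_camera("top");cv2.imwrite("pics/t2.png",c["frame"][...,::-1])
print(plane(c,(208.6,203.5),.01))
E
```

```text
time_s: 8.12
tool_pos: [0.5475, -0.3412, 0.0524]
tool_rot: [-179.8, 0.2, 13.3]
force: [0.3, 0.9, 1.2]
grip_width: 0.0007
grasp_force: 0.0
time_s: 8.75
tool_pos: [0.5488, -0.3438, 0.0548]
time_s: 9.38
tool_pos: [0.5487, -0.3437, 0.0546]
time_s: 10.0
tool_pos: [0.5487, -0.3437, 0.0545]
time_s: 10.62
tool_pos: [0.5487, -0.3437, 0.0545]
time_s: 11.25
tool_pos: [0.5487, -0.3437, 0.0545]
[0.59625292 0.13955186 0.01      ]
```

```bash
python3 -m creep '{"translation":[[0,0,-0.4],[0,0,-0.5],[0,0,-0.5],[0,0,-0.4],[0,0,-0.2]],"turn":[[0,0,0],[0,0,0],[0,0,0],[0,0,0],[0,0,0]],"grip":[0,0,0,0,0]}'
python3 -m creep '{"translation":[[0.2,-0.5,0],[0.2,-0.6,0],[0.2,-0.6,0],[0.2,-0.6,0],[0.2,-0.6,0]],"turn":[[0,0,0],[0,0,0],[0,0,0],[0,0,0],[0,0,0]],"grip":[0,0,0,0,0]}'
python3 -m creep '{"translation":[[0.2,-0.6,0],[0.2,-0.6,0],[0.2,-0.6,0],[0.2,-0.5,0],[0,0,0]],"turn":[[0,0,0],[0,0,0],[0,0,0],[0,0,0],[0,0,0]],"grip":[0,0,0,0,0]}'
python3 go.py 0.597 0.1405 0.22
python3 - <<'E'
from cell import env
from h import *
c=env.read_camera("wrist");cv2.imwrite("pics/w4.png",c["frame"][...,::-1])
for a,b in blobs(c,(5,190,100),(17,255,255),8): print(a,b,plane(c,a,.01))
E
```

```text
time_s: 11.92
tool_pos: [0.5495, -0.344, 0.2168]
tool_rot: [179.9, -0.1, 13.2]
force: [-0.2, 0.6, -0.2]
grip_width: 0.0004
grasp_force: 0.0
time_s: 12.55
tool_pos: [0.5732, -0.0979, 0.2136]
tool_rot: [-180.0, 0.1, 13.2]
force: [0.1, -0.6, 0.3]
grip_width: 0.0003
grasp_force: 0.0
time_s: 13.18
tool_pos: [0.593, 0.0997, 0.2138]
tool_rot: [-179.8, 0.0, 13.6]
force: [-0.0, 0.1, -0.0]
grip_width: 0.0003
grasp_force: 0.0
13.175 [0.593  0.0997 0.2138] [-1.7983e+02  5.0000e-02  1.3620e+01] [-0.   0.1 -0. ] 0.00032086005219744554 [ 20.4  16.6 -39.1  90.   10.5  77.3 -96.2]
units to go [ 0.169 -0.484 -0.077]
```

View pics/w4.png

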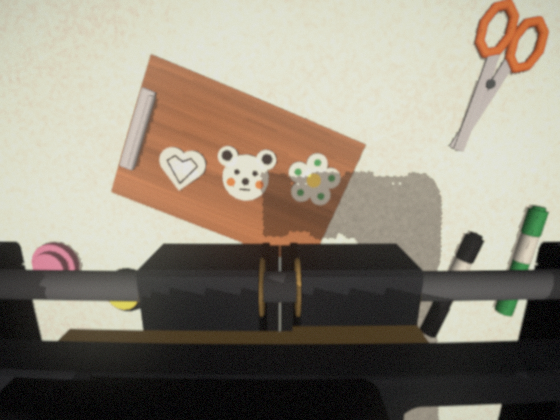

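The wrist view shows the bear's face centred at about (245,177). I'll check that against the top-view position and move over it.

```bash
python3 - <<'E'
from cell import env
from h import *
c=env.read_camera("wrist");print(plane(c,(245,177),.01))
E
python3 -m creep '{"translation":[[0.1,-0.25,0],[0.05,-0.25,0],[0,0,0],[0,0,0]],"turn":[[0,0,0],[0,0,0],[0,0,0],[0,0,0]],"grip":[0,0,0,0]}'
python3 go.py 0.597 0.1405 0.042
```

```text
[0.59889852 0.13681221 0.01      ]
time_s: 13.78
tool_pos: [0.597, 0.1335, 0.2142]
tool_rot: [179.9, 0.0, 13.0]
force: [0.1, -0.4, -0.3]
grip_width: 0.0002
grasp_force: 0.0
13.775 [0.597  0.1335 0.2142] [1.7992e+02 4.0000e-02 1.3030e+01] [ 0.1 -0.4 -0.3] 0.000206077263946854 [  17.    18.1  -39.6   88.4   11.8   77.8 -100.7]
units to go [ 0.022 -0.088  2.152]
```

```bash
python3 -m creep '{"translation":[[0,-0.07,0.5],[0,0,0.5],[0,0,0.5],[0,0,0.5],[0,0,0.1]],"turn":[[0,0,0],[0,0,0],[0,0,0],[0,0,0],[0,0,0]],"grip":[0,0,0,0,0]}'
python3 -m creep '{"translation":[[0,0,0],[0,0,0],[0,0,0],[0,0,0],[0,0,0]],"turn":[[0,0,0],[0,0,0],[0,0,0],[0,0,0],[0,0,0]],"grip":[0,0,0,0,0]}'
python3 go.py 0.598 0.1385 0.042
```

```text
time_s: 14.4
tool_pos: [0.5935, 0.1385, 0.0435]
tool_rot: [180.0, 0.3, 13.0]
force: [-0.0, -0.0, -0.2]
grip_width: 0.0003
grasp_force: 0.0
time_s: 15.02
tool_pos: [0.5956, 0.1414, 0.0469]
tool_rot: [180.0, -0.0, 13.2]
force: [-0.1, 0.8, -0.6]
grip_width: 0.0006
grasp_force: 0.0
15.025 [0.5956 0.1414 0.0469] [ 1.7999e+02 -3.0000e-02  1.3170e+01] [-0.1  0.8 -0.6] 0.0006080610184596817 [  14.1   26.6  -37.1   98.5   18.    60.9 -105.8]
units to go [0.021 0.042 0.061]
```

```bash
python3 -m creep '{"translation":[[0.02,0.03,0.06],[0,0,0],[0,0,0],[0,0,0],[0,0,0]],"turn":[[0,0,0],[0,0,0],[0,0,0],[0,0,0],[0,0,0]],"grip":[0,0,0,0,0]}'
for i in 1 2 3 4 5; do python3 -m creep '{"translation":[[0,0,0],[0,0,0],[0,0,0],[0,0,0],[0,0,0]],"turn":[[0,0,0],[0,0,0],[0,0,0],[0,0,0],[0,0,0]],"grip":[0,0,0,0,0]}' | head -2; done
python3 - <<'E'
from cell import env
import cv2
c=env.read_camera("scene");cv2.imwrite("pics/s2.png",c["frame"][...,::-1])
E
```

```text
time_s: 15.65
tool_pos: [0.5975, 0.1394, 0.0418]
tool_rot: [180.0, -0.0, 13.2]
force: [-0.2, -0.4, 0.5]
grip_width: 0.0002
grasp_force: 0.0
time_s: 16.27
tool_pos: [0.5975, 0.1393, 0.0417]
time_s: 16.9
tool_pos: [0.5975, 0.1393, 0.0417]
time_s: 17.52
tool_pos: [0.5975, 0.1393, 0.0417]
time_s: 18.15
tool_pos: [0.5975, 0.1394, 0.0417]
time_s: 18.77
tool_pos: [0.5975, 0.1393, 0.0417]
```

View pics/s2.png

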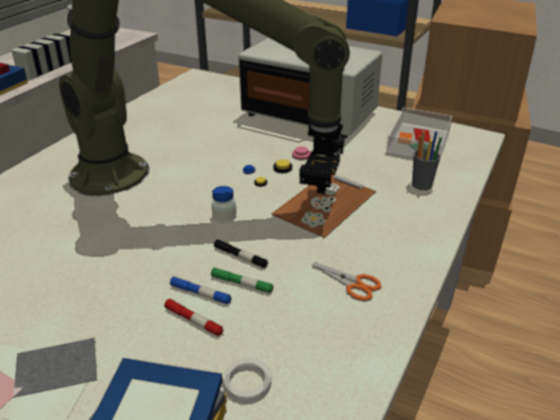

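The scene shows the fingertips at (322,190), just above the bear at (322,203), and everything else where it was.

```bash
python3 -c "
from cell import env
print(env.sign_off())"
```

```text
the job is handed in; nothing more can be done
None
```

I pressed the yellow call button fully down and it came back up, then pointed about 3 cm above the red marker for roughly 3 s and above the bear's-head blank for over 3 s; I handed in at about 19 s, still pointing at the bear, with no marker, blank, scissors or glue jar touched.

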